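# Set the model slide to the touch gauge's mark, coming up from behind

### The arm

A 7-joint arm with a two-finger parallel gripper is mounted at the origin on the work surface. World frame = base frame: x ahead of the robot, y to its left, z up, the work surface at z = 0. Lengths are in m, angles in rad, forces in N, time in s.
With the tool pointing down it reaches from about 0.4 to 0.85 m from the base axis. Payload 4.5 kg.
Tool frame: the origin (TCP) lies midway between the tips of the shut fingers; the grasp point (between the pads) lies 19 mm behind it; z points along the fingers, y is the direction in which the jaws open and shut (so a half turn about z gives the same grasp; the last joint's range is limited). The gripper opens to 88 mm and grips with 3 to 60 N. Pads are 18 mm wide; open, the fingers measure 123 mm over their backs; the gripper's body (75 mm by 187 mm) begins 45 mm behind the grasp point.
Start: joints at [-1.229, 0.689, -0.195, 1.565, 0.157, 0.902, -0.215], TCP at [0.189, 0.596, 0.239] pointing down, gripper open.
Joint ranges: [-3.01, 3.01], [-0.46, 2.08], [-1.47, 1.51], [0.13, 2.56], [-1, 4.14], [0.04, 2.09], [-2.66, 2.66]. Speed limits (rad/s): [2.57, 2.57, 3.14, 3.14, 3.14, 3.14, 3.14].

### API

Orientations are given as a unit quaternion [x, y, z, w].
In Python, from plant import r, viewer gives the robot as it stands.
- The arm moves only by the tool play_rows, never from a script. Its argument "commands" is a list of rows, each an object with "delta_rot": the turn, a rotation vector about the tool's x, y, z normalised to -1 to 1, where 1 is pi rad, a list of three; "travel": the shift along the tool's x, y, z normalised to -1 to 1, where 1 is 15 cm, a list of three; "gripper": the opening, from -1 (shut) to 1 (fully open). In form: [{"delta_rot": [wx, wy, wz], "travel": [x, y, z], "gripper": gripper}, ...]. A call has 1 to 12 rows; each row is the pose to reach, as a shift and turn from the pose commanded when the call began, along the tool's axes at that moment, turning the shorter way round; what a row does not reach only later rows make up. A row lasts 1/8 s, in which the tool goes at most 62.5 mm and 10.7 degrees, less where a joint would pass 70% of its speed; a pose out of reach is approached as far as the arm can. A call with a number of a shift or a turn outside -1 to 1 is refused whole. A call with a gripper value outside its range is refused whole. The fingers move at their own pace and stop on an object; "force" is the grip in N (left out, the last holds). Time passes only in rows, so rows that repeat a pose let the fingers close. It gives the time, the measured TCP pose, the force and the opening at its end, in the units of the state.
- r.get_state(): the state, without advancing time (a new reading comes with each control period).
- viewer.snapshot(name): name is "scene" or "top" or "wrist"; returns a dict with "color" (420x560x3 uint8, red, green, blue), "z_map" (420x560 float32, m along the optical axis (not along the pixel's ray), 0 where there is no reading), "fx", "fy", "cx", "cy" (pixels), "origin" and "attitude" of the camera in the world. Camera axes: x right, y up, looking along -z (the intrinsics and any distortion apply to the point x, -y, -z); pixel columns grow to the right and rows downward; lengths in m; the calibration is good to about 2 mm. A picture is of the moment at which its call begins.
- r.finish_job(): hands the job in, once; it reports no verdict.
Trained networks look in the newest picture that a camera, given by its name, has taken for a name from the list of things; names that differ only in an ending like _2 or _b are one class to them, and where a whole thing is asked for, a point or a joint stands for the part that bears it (a point fixed in the world has none). Each returns a list of dicts, best first, with "conf" (0 to 1); they miss things now and then, are a little off and sometimes report something else, mostly with a low value. They report only what shows in the picture. A call takes as long as a camera call.
- viewer.outline_of(camera, label): "pixels" (420x560 bool, what is visible of it) and "at" ([column, row] in pixels, amid what is visible of it).
- viewer.pinpoint(camera, label): "at" ([column, row] in pixels: a listed point, or the origin of a listed thing).
The state is a dict: "clock": time; "q": joint angles; "qd": joint speeds; "joint_torque": joint torques, N m; "tool_pos": TCP position; "eef_rot": TCP orientation; "contact_force": force on the tool from outside, world axes, zero at the start; "moment": the same for the moment, N m; "opening": opening from 0.0 (shut) to 1.0 (fully open).
Only numpy, scipy, OpenCV 4.12 (cv2) and the standard library are available. Lean on these libraries where they do the work, as an engineer would, in place of code of your own. Each camera call takes 0.05 s, during which the arm holds its last target. There are 200 camera calls.

### The job

The plaster cast on the setting slide was left run too far into the touch gauge. By its upright handle, draw the slide back until it is close to its rear stop, then feed it forward until the cast presses the gauge's plunger in by 4 mm, so that the sleeve's mouth stands in the dark band round the plunger, and let go with the play in the drive still taken up in the forward direction; if you run past the mark, go right back and come up again. Never drive the plunger to its bottom, and leave the other things on the bench where they are.

Things in the scene. Friction and masses are not known exactly. Their poses are not given: they have to be found in the camera images.
- stage: fixed bed of the setting slide: a flat dark steel plate 360 x 110 x 14 mm with two rails. Origin: centre of its underside, on the bench; x runs along the slide, forward to the gauge; z up.
- rear_stop (a point): front face of the rear stop, a steel block 34 mm high on the bed's rear end; 160 mm behind the bed's origin. The rear edge of the sliding carriage meets it at the end of its travel.
- driver: steel bracket 52 x 50 mm with two upright lugs, clamped on the rear of the carriage, the aluminium plate 160 x 76 x 12 mm that carries the cast along the bed's x: 60 mm travel, even friction about 8.5 N, stays where left. Origin: on the carriage's top, 32 mm over the bench, at bed x = -130 mm give or take 8 mm when the carriage is at the rear stop; 43 to 46 mm more forward at the start.
- driver_nominal_cast (a point): point fixed to the bracket 127 mm ahead of its origin. The cast's front lies within 8 mm of it, before or behind: where the bracket is clamped on the carriage differs each time and is not measured, so the cast's touch on the plunger must be felt or seen. The cast is fast on the carriage, its top 72 mm over the bench.
- handle: black upright tab, 14 mm along the slide, 30 mm across, top 100 mm over its origin (135 mm over the bench); grip its upper 40 mm. Origin: under its foot, on the bracket. The foot has 8 mm of play (0.6 N) between the bracket's lugs: its origin is at bracket x = 0 when it pulls the carriage back, at 8 mm when it pushes forward; between, the carriage stands still.
- gauge: touch gauge fixed on the bed's forward end: grey block with a round blank cap on top and a steel sleeve, 20 mm across, pointing back along the bed's -x. Origin: at bed x = 77 mm, on the bed's upper face (14 mm over the bench).
- mouth (a point): centre of the sleeve's mouth, bed x = 62 mm. A 10 mm plunger stands 35 mm out of it towards -x when free (tip at bed x = 27 mm). The plunger resists with 3 N at first touch plus 0.15 N per mm and bottoms at 20 mm. Its dark band starts 2 mm and ends 6 mm off the mouth when free: the mark is met when it is pressed in 4 mm, good within 2 mm.
- tin_near: round grey wax tin, 76 mm across, 27 mm high, with blue wax; origin under its centre. Leave it alone.
- tin_far: round grey wax tin, 76 mm across, 27 mm high, with pink wax; origin under its centre. Leave it alone.
- spare_cast: a second plaster cast, about 70 x 66 x 39 mm, standing on the bench; origin under its centre. Leave it alone.
- wax_knife: wax spatula 160 mm long lying along its x, origin under it. Leave it alone.
- mug: dark red mug, 84 mm across, 100 mm high; origin under its centre. Leave it alone.
- jar: glass jar with a black cap, 56 mm across, 75 mm high; origin under its centre. Leave it alone.

How it is judged:
On the way:
1. the slide is drawn back near the rear stop (bracket more than 112 mm behind the bed's origin) (x of driver in the frame of stage below -0.112 m), for 0.1 s.
At the end, for the whole second after the job is handed in: The cast presses the gauge's plunger with 3.3 to 3.9 N, that is, the plunger is pressed in 2 to 6 mm and the sleeve's mouth stands in the dark band; the handle is at the forward side of its play (more than 6 mm of the 8 mm); slide and handle are at rest (contact force between anything else and gauge between 3.3 and 3.9 N and x of handle in the frame of driver above 0.006 m and linear speed of each of driver, handle below 0.005 m/s); the robot touches nothing.
It fails at once if the plunger is driven to its bottom (over 6.5 N on the gauge) (contact force between anything else and gauge above 6.5 N).
It fails at once if a bystander is moved by more than 20 mm (distance of any of tin_near, tin_far, spare_cast, wax_knife, mug, jar from where it was at the start of the episode above 0.02 m).
It also fails if it takes over 69 s, if anything falls off the work surface, if the arm or the gripper's body presses on something with over 40 N, if the wrist force passes 120 N, or if a joint passes its speed limit or range.

## Working session

There is one attempt and no reset: what is moved stays moved. The work goes in short steps, Python scripts to look and compute and a tool call to move; the robot and the scene stay as the last step left them, time stands still between calls to the robot, and variables do not carry over. Pictures are saved under pics/ and viewed, about 8 in all and at most 12, crops included, and the job is handed in when it is done.

Besides the shell and the picture viewer there is one more tool, called after "Request:" as name(argument=value, ...) on one line, values as JSON. play_rows: Moves the arm, as the interface text tells. Its arguments: {"type":"object","properties":{"commands":{"type":"array","items":{"type":"object","properties":{"delta_rot":{"type":"array","items":{"type":"number","minimum":-1,"maximum":1}},"travel":{"type":"array","items":{"type":"number","minimum":-1,"maximum":1}},"gripper":{"type":"number"}}}},"force":{"type":"number"}},"required":["commands"]}

```bash
mkdir -p pics; cat > h.py <<'E'
from plant import r, viewer
import numpy as np, cv2
from scipy.spatial.transform import Rotation as R
def world(s,c,rw,z=None):
    # pixel -> world, by depth
    d=s["z_map"][int(round(rw)),int(round(c))] if z is None else z
    p=np.array([(c-s["cx"])/s["fx"]*d,-(rw-s["cy"])/s["fy"]*d,-d])
    return rot(s).apply(p)+np.array(s["origin"])
def rot(s):
    a=np.array(s["attitude"]); return R.from_matrix(a) if a.shape==(3,3) else R.from_quat(a)
def ray_at_height(s,c,rw,h):
    v=rot(s).apply([(c-s["cx"])/s["fx"],-(rw-s["cy"])/s["fy"],-1]); o=np.array(s["origin"])
    return o+v*(h-o[2])/v[2]
def cloud(s,mask=None):
    d=s["z_map"]; rr,cc=np.nonzero((d>0)&(mask if mask is not None else True)); d=d[rr,cc]
    p=np.c_[(cc-s["cx"])/s["fx"]*d,-(rr-s["cy"])/s["fy"]*d,-d]
    return rot(s).apply(p)+np.array(s["origin"])
def save(s,n): cv2.imwrite(f"pics/{n}.png",s["color"][:,:,::-1])
E
python3 - <<'E'
from h import *
print(r.get_state())
H=dict(stage=0,rear_stop=.03,driver=.032,handle=.035,gauge=.014,mouth=.05,driver_nominal_cast=.05)
ims=[]
for cam in ("top","scene"):
    s=viewer.snapshot(cam); ims.append(s["color"])
    print(cam,s["origin"],s["attitude"],s["fx"],s["cx"],s["cy"],[k for k in s])
    for n in H:
        o=viewer.pinpoint(cam,n)
        for q in o[:2]: print(n,round(q["conf"],2),np.round(q["at"],1),ray_at_height(s,*q["at"],H[n]).round(4))
    for n in("handle",):
        for q in viewer.outline_of(cam,n)[:1]:
            p=cloud(s,q["pixels"]); print(n,q["conf"],q["at"],len(p),np.percentile(p,[2,50,98],axis=0).round(3).tolist())
    save(s,"a_"+cam)
E
```

```text
{'clock': 0.0, 'q': array([-1.2291982 ,  0.68997624, -0.19450015,  1.56636239,  0.15733083,
        0.90246836, -0.21507708]), 'qd': array([-0.00041909, -0.00020729,  0.00083535,  0.00010101, -0.00044902,
       -0.00073177,  0.00115813]), 'joint_torque': array([ 2.40491945e-04, -5.27553749e+01, -1.26716472e+00, -1.53431386e+01,
       -5.26967773e-02,  6.47426277e-03,  1.81672212e-04]), 'tool_pos': array([0.1892199 , 0.59500503, 0.23790961]), 'eef_rot': array([ 1.53233887e-01,  9.88189530e-01, -9.08361085e-04, -5.88127389e-05]), 'contact_force': array([-0.9330779 , -0.57096337, -0.37926486]), 'moment': array([ 0.00942461,  0.01225087, -0.07923748]), 'opening': 0.9990331840157086}
top [0.35655615 0.03658066 1.35510924] [-0.06908001  0.07340008  0.70595739 -0.70104532] 513.1252391337124 282.46245761416395 206.08809264649406 ['color', 'z_map', 'fx', 'fy', 'cx', 'cy', 'origin', 'attitude']
stage 0.87 [247.8 227. ] [0.5774 0.1203 0.    ]
rear_stop 0.61 [247.8 288.5] [0.4136 0.1175 0.03  ]
handle 0.71 [250.6 262.5] [0.4794 0.1104 0.035 ]
gauge 0.68 [248.6 199.9] [0.6484 0.1177 0.014 ]
mou
[... 262 characters left out ...]
4602064 0.81037583 0.51003683] 452.15490079950695 280.3198378420697 209.3580256930359 ['color', 'z_map', 'fx', 'fy', 'cx', 'cy', 'origin', 'attitude']
stage 0.89 [313.9 221.5] [0.5739 0.1215 0.    ]
rear_stop 0.6 [338.6 162.1] [0.4241 0.1151 0.03  ]
driver 0.57 [331.3 180.9] [0.4815 0.1207 0.032 ]
handle 0.83 [327.6 180.4] [0.4859 0.1136 0.035 ]
handle 0.66 [274.6 178. ] [0.5292 0.0072 0.035 ]
gauge 0.91 [296.8 241.4] [0.6409 0.1119 0.014 ]
gauge 0.31 [358.  284.7] [0.6768 0.2571 0.014 ]
mouth 0.7 [303.2 231.4] [0.6339 0.1216 0.05  ]
driver_nominal_cast 0.24 [426.  288.3] [0.6475 0.3721 0.05  ]
handle 0.78 [329.4, 167.5] 607 [[0.478, 0.1, 0.042], [0.491, 0.121, 0.088], [0.498, 0.141, 0.136]]
```

```bash
python3 - <<'E'
import cv2,numpy as np
a=cv2.imread("pics/a_top.png")[150:330,150:350]; b=cv2.imread("pics/a_scene.png")[100:300,200:440]
a=cv2.resize(a,(400,360)); b=cv2.resize(b,(400,333)); 
o=np.zeros((360,800,3),np.uint8); o[:,:400]=a; o[:333,400:]=b
cv2.imwrite("pics/b.png",o)
E
```

```text
(no output)
```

View pics/b.png

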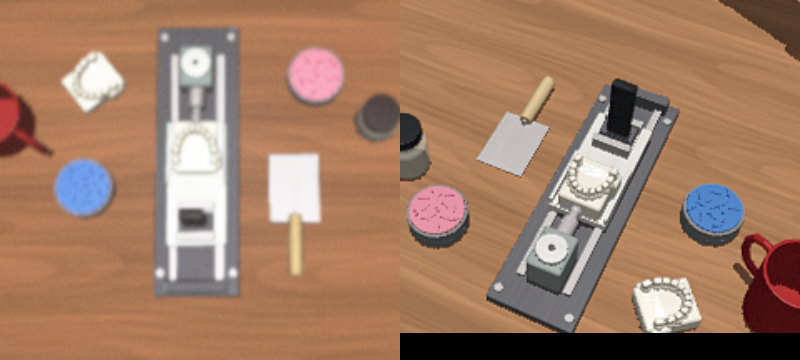

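View pics/a_scene.png

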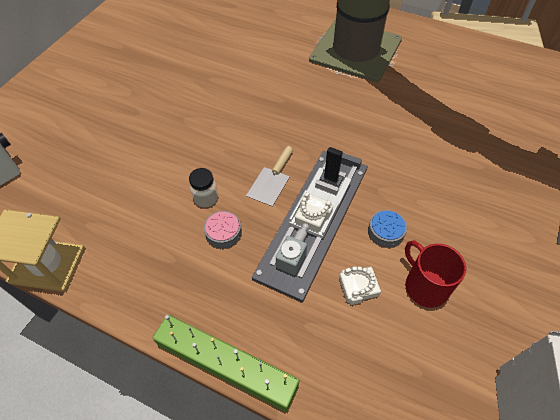

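The pictures show the bed running nearly along world x, with the handle at about (332,165) in the scene view. The cast is against the gauge, and the bystanders stand well to the sides. Next I measure the yaw of the bed and the top of the handle.

```bash
python3 - <<'E'
from h import *
for cam in ("top","scene"):
    s=viewer.snapshot(cam)
    m=viewer.outline_of(cam,"stage")[0]["pixels"]; p=cloud(s,m)
    q=p[(p[:,2]>.005)&(p[:,2]<.02)]
    (c,wh,a)=cv2.minAreaRect(q[:,:2].astype(np.float32)); b=cv2.boxPoints((c,wh,a))
    e=b[1]-b[0]; f=b[2]-b[1]; l=e if np.hypot(*e)>np.hypot(*f) else f; l=l*np.sign(l[0])
    print(cam,"bed",np.round(c,4),np.round(wh,3),"yaw",np.degrees(np.arctan2(l[1],l[0])), "zmed",np.median(q[:,2]))
    m=viewer.outline_of(cam,"handle")[0]["pixels"]; p=cloud(s,m); 
    t=p[p[:,2]>.12]; print("handle top",len(t),t.min(0).round(4),t.max(0).round(4),np.median(t,0).round(4))
    allp=cloud(s); w=allp[(abs(allp[:,0]-.47)<.06)&(abs(allp[:,1]-.12)<.05)&(allp[:,2]>.085)&(allp[:,2]<.15)]
    print("z>.085",len(w),w.min(0).round(4),w.max(0).round(4)); w=w[w[:,2]>.13]; print(len(w), w.min(0).round(4),w.max(0).round(4),w.mean(0).round(4))
s=r.get_state(); print(R.from_quat(s["eef_rot"]).as_matrix().round(4).tolist())
E
```

```text
top bed [0.57   0.1174] [0.113 0.36 ] yaw -0.17722994 zmed 0.013907939277572057
handle top 75 [0.4762 0.1037 0.1217] [0.4883 0.1328 0.1407] [0.4812 0.1182 0.1338]
z>.085 93 [0.4761 0.1031 0.0916] [0.4883 0.1328 0.1407]
67 [0.4762 0.1037 0.1304] [0.4883 0.1328 0.1407] [0.4829 0.1184 0.1345]
scene bed [0.5709 0.1196] [0.111 0.362] yaw -0.054679424 zmed 0.01409300354414511
handle top 148 [0.4778 0.1046 0.1201] [0.4938 0.1345 0.1381] [0.4898 0.1199 0.1324]
z>.085 314 [0.4778 0.1046 0.0852] [0.4947 0.1348 0.1381]
95 [0.4778 0.1046 0.1301] [0.4937 0.1342 0.1381] [0.4869 0.1197 0.134 ]
[[-0.953, 0.303, -0.0], [0.303, 0.953, 0.0001], [0.0, 0.0001, -1.0]]
```

Request:
play_rows(commands=[{"delta_rot": [0,0,0],"travel": [-0.947,-0.809,0.085],"gripper": 0},{"delta_rot": [0,0,0],"travel": [-0.947,-0.809,0.085],"gripper": 0},{"delta_rot": [0,0,0],"travel": [-0.947,-0.809,0.085],"gripper": 0},{"delta_rot": [0,0,0],"travel": [-0.947,-0.809,0.085],"gripper": 0}], force=20)

```text
clock: 1.7
tool_pos: [0.2918, 0.4313, 0.2257]
eef_rot: [0.158, 0.987, -0.002, 0.001]
contact_force: [-0.2, 0.6, 0.8]
opening: 0.573
```

Request:
play_rows(commands=[{"delta_rot": [0,0,0],"travel": [-0.947,-0.809,0.085],"gripper": 0},{"delta_rot": [0,0,0],"travel": [-0.947,-0.809,0.085],"gripper": 0},{"delta_rot": [0,0,0],"travel": [-0.947,-0.809,0.085],"gripper": 0},{"delta_rot": [0,0,0],"travel": [-0.947,-0.809,0.085],"gripper": 0}])

```text
clock: 2.2
tool_pos: [0.3893, 0.2737, 0.2129]
eef_rot: [0.158, 0.987, -0.001, 0.001]
contact_force: [0.5, 0.9, 0.4]
opening: 0.504
```

Request:
play_rows(commands=[{"delta_rot": [0,0,0.4026],"travel": [-0.947,-0.809,0.085],"gripper": 0},{"delta_rot": [0,0,0.4026],"travel": [-0.947,-0.809,0.085],"gripper": 0},{"delta_rot": [0,0,0.4026],"travel": [-0.947,-0.809,0.085],"gripper": 0},{"delta_rot": [0,0,0.4026],"travel": [-0.947,-0.809,0.085],"gripper": 0},{"delta_rot": [0,0,0.4026],"travel": [-0.947,-0.809,0.085],"gripper": 0},{"delta_rot": [0,0,0.4026],"travel": [-0.947,-0.809,0.085],"gripper": 0},{"delta_rot": [0,0,0.4026],"travel": [-0.947,-0.809,0.085],"gripper": 0},{"delta_rot": [0,0,0.4026],"travel": [-0.947,-0.809,0.085],"gripper": 0},{"delta_rot": [0,0,0.4026],"travel": [-0.947,-0.809,0.085],"gripper": 0}])

```text
clock: 3.32
tool_pos: [0.4852, 0.121, 0.2005]
eef_rot: [0.706, 0.708, 0.0, -0.0]
contact_force: [-0.0, 0.3, -0.2]
opening: 0.497
```

```bash
python3 - <<'E'
from h import *
s=viewer.snapshot("wrist"); save(s,"w1")
p=cloud(s); w=p[(abs(p[:,0]-.48)<.06)&(abs(p[:,1]-.12)<.03)&(p[:,2]>.09)&(p[:,2]<.145)]
print(len(w), len(w) and (w.min(0).round(4),w.max(0).round(4)))
t=r.get_state(); print(t["tool_pos"],R.from_quat(t["eef_rot"]).as_matrix().round(4).tolist(),t["contact_force"],t["q"].round(2))
E
```

```text
1034 (array([0.4787, 0.1036, 0.0901]), array([0.4927, 0.1331, 0.1363]))
[0.48524718 0.12056391 0.20050647] [[-0.0014, 1.0, 0.0003], [1.0, 0.0014, 0.0007], [0.0007, 0.0003, -1.0]] [ 0.07475468  0.34980187 -0.91276649] [-0.4   0.59  0.1   1.99 -0.11  0.57 -0.22]
```

View pics/w1.png

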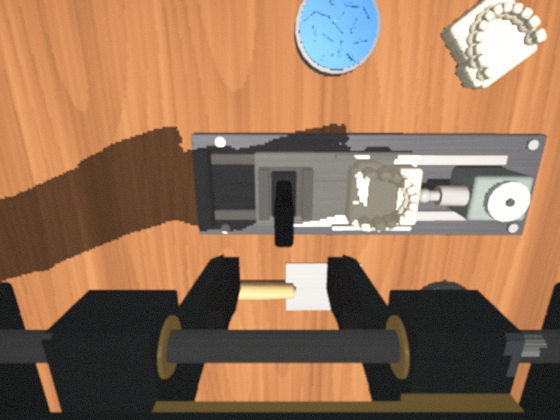

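The wrist view shows the handle between the fingers, with its tab at about (284,210). The cast meets the plunger at about (425,196). The handle centre measures (0.4857, 0.118). I'll lower the open fingers around it and leave the jaws at about 20 mm, straddling the handle.

Request:
play_rows(commands=[{"delta_rot": [0,0,0],"travel": [-0.013,0.003,0.35],"gripper": 0},{"delta_rot": [0,0,0],"travel": [-0.013,0.003,0.6],"gripper": 0},{"delta_rot": [0,0,0],"travel": [-0.013,0.003,0.677],"gripper": 0},{"delta_rot": [0,0,0],"travel": [-0.013,0.003,0.677],"gripper": -0.545},{"delta_rot": [0,0,0],"travel": [-0.013,0.003,0.677],"gripper": -0.545},{"delta_rot": [0,0,0],"travel": [-0.013,0.003,0.677],"gripper": -0.545},{"delta_rot": [0,0,0],"travel": [-0.013,0.003,0.677],"gripper": -0.545}])

```text
clock: 4.25
tool_pos: [0.4861, 0.1178, 0.0997]
eef_rot: [0.708, 0.707, 0.001, 0.0]
contact_force: [-0.4, 0.2, 0.1]
opening: 0.229
```

Request:
play_rows(commands=[{"delta_rot": [0,0,0],"travel": [0,-0.02,0],"gripper": -0.545},{"delta_rot": [0,0,0],"travel": [0,-0.04,0],"gripper": -0.545},{"delta_rot": [0,0,0],"travel": [0,-0.06,0],"gripper": -0.545},{"delta_rot": [0,0,0],"travel": [0,-0.08,0],"gripper": -0.545},{"delta_rot": [0,0,0],"travel": [0,-0.1,0],"gripper": -0.545},{"delta_rot": [0,0,0],"travel": [0,-0.12,0],"gripper": -0.545},{"delta_rot": [0,0,0],"travel": [0,-0.14,0],"gripper": -0.545},{"delta_rot": [0,0,0],"travel": [0,-0.16,0],"gripper": -0.545},{"delta_rot": [0,0,0],"travel": [0,-0.18,0],"gripper": -0.545},{"delta_rot": [0,0,0],"travel": [0,-0.2,0],"gripper": -0.545}])

```text
clock: 5.5
tool_pos: [0.4591, 0.1179, 0.0992]
eef_rot: [0.708, 0.706, 0.003, 0.002]
contact_force: [8.9, -0.3, -4.7]
opening: 0.228
```

```bash
cat > look.py <<'E'
import sys
from h import *
n=sys.argv[1]
s=viewer.snapshot("wrist"); save(s,n)
p=cloud(s); c=[.5705,.1185]
p=p-np.array([c[0],c[1],0])
# carriage top z~.032 rear edge; rear stop z~.034+.014
def rng(l,m): q=p[m]; print(l,len(q),np.percentile(q[:,0],[1,50,99]).round(4) if len(q) else '')
y=abs(p[:,1])
for lo,hi in((.028,.036),(.044,.052),(.055,.08),(.12,.14)):
    rng(f"z{lo}-{hi} x<0",(y<.03)&(p[:,2]>lo)&(p[:,2]<hi)&(p[:,0]<.0))
rng("cast z.06-.076",(y<.03)&(p[:,2]>.058)&(p[:,2]<.076)&(p[:,0]<.05)&(p[:,0]>-.05))
for l in ("driver","handle","mouth","driver_nominal_cast","rear_stop"):
    o=viewer.pinpoint("wrist",l)
    h=dict(driver=.032,handle=.035,mouth=.05,driver_nominal_cast=.05,rear_stop=.03)[l]
    for q in o[:1]: print(l,round(q["conf"],2),np.round(q["at"]),(ray_at_height(s,*q["at"],h)[:2]-c).round(4))
t=r.get_state(); print(t["clock"],t["tool_pos"].round(4),t["contact_force"].round(2),t["opening"])
E
python3 look.py w2
```

```text
z0.028-0.036 x<0 7705 [-0.1727 -0.0755 -0.0374]
z0.044-0.052 x<0 3467 [-0.1296 -0.1017 -0.0063]
z0.055-0.08 x<0 6251 [-0.1127 -0.0213 -0.0004]
z0.12-0.14 x<0 4199 [-0.136  -0.1084 -0.0871]
cast z.06-.076 4076 [-0.0353 -0.008   0.0125]
driver 0.6 [285. 222.] [-0.1091  0.0008]
handle 0.68 [284. 225.] [-0.1097  0.0004]
mouth 0.68 [542. 229.] [0.0579 0.0023]
rear_stop 0.86 [215. 218.] [-0.1585  0.0037]
5.8 [0.4581 0.1178 0.0991] [ 6.63 -1.53 -2.09] 0.22784153694743764
```

View pics/w2.png

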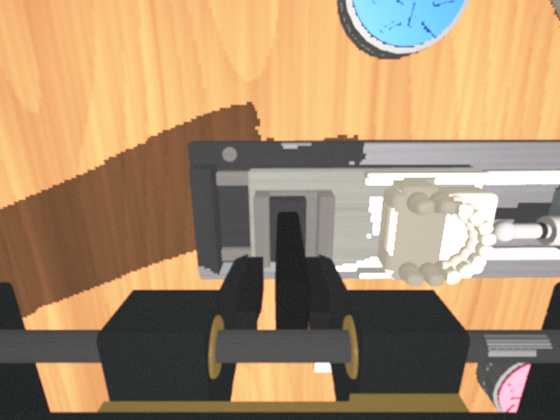

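The wrist view shows the slide drawn part of the way back. The carriage's rear edge is at column 250, the stop's face at about column 216, and the cast's front at about (492,230), near the plunger's tip. I'll keep drawing it back.

Request:
play_rows(commands=[{"delta_rot": [0,0,0],"travel": [0,-0.02,0],"gripper": -0.545},{"delta_rot": [0,0,0],"travel": [0,-0.04,0],"gripper": -0.545},{"delta_rot": [0,0,0],"travel": [0,-0.06,0],"gripper": -0.545},{"delta_rot": [0,0,0],"travel": [0,-0.08,0],"gripper": -0.545},{"delta_rot": [0,0,0],"travel": [0,-0.1,0],"gripper": -0.545},{"delta_rot": [0,0,0],"travel": [0,-0.12,0],"gripper": -0.545}])

```text
clock: 6.55
tool_pos: [0.4411, 0.1179, 0.0992]
eef_rot: [0.708, 0.706, 0.003, 0.002]
contact_force: [8.6, -2.0, -3.8]
opening: 0.227
```

```bash
python3 look.py w3
```

```text
z0.028-0.036 x<0 7732 [-0.1728 -0.0922 -0.0099]
z0.044-0.052 x<0 3569 [-0.1475 -0.1183 -0.0062]
z0.055-0.08 x<0 8222 [-0.1299 -0.0337 -0.0024]
z0.12-0.14 x<0 4194 [-0.154  -0.1262 -0.1051]
cast z.06-.076 3682 [-0.0496 -0.0232 -0.0054]
driver 0.58 [286. 219.] [-0.1266  0.0035]
handle 0.72 [288. 227.] [-0.1253 -0.0012]
rear_stop 0.87 [240. 220.] [-0.1588  0.0018]
6.85 [0.4402 0.1179 0.0992] [ 6.3  -1.38 -1.26] 0.22822560161816616
```

View pics/w3.png

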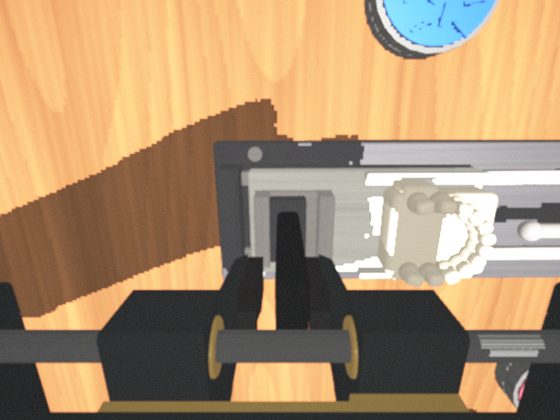

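The bracket is now at about -0.126, which is past the -0.112 criterion. The stop's face is at column 240, the carriage edge at about 248, the cast's front at about 495 and the plunger's tip at about 521. I'll feel gently for the stop so I have a reference.

Request:
play_rows(commands=[{"delta_rot": [0,0,0],"travel": [0,-0.01,0],"gripper": -0.545},{"delta_rot": [0,0,0],"travel": [0,-0.02,0],"gripper": -0.545},{"delta_rot": [0,0,0],"travel": [0,-0.0267,0],"gripper": -0.545}])

```text
clock: 7.22
tool_pos: [0.437, 0.1179, 0.0992]
eef_rot: [0.708, 0.706, 0.003, 0.002]
contact_force: [8.8, -2.3, -4.3]
opening: 0.225
```

Request:
play_rows(commands=[{"delta_rot": [0,0,0],"travel": [0,-0.007,0],"gripper": -0.545},{"delta_rot": [0,0,0],"travel": [0,-0.0133,0],"gripper": -0.545}])

```text
clock: 7.48
tool_pos: [0.4351, 0.1179, 0.0992]
eef_rot: [0.708, 0.706, 0.003, 0.002]
contact_force: [9.0, -1.3, -4.3]
opening: 0.226
```

Request:
play_rows(commands=[{"delta_rot": [0,0,0],"travel": [0,-0.007,0],"gripper": -0.545},{"delta_rot": [0,0,0],"travel": [0,-0.0133,0],"gripper": -0.545}])

```text
clock: 7.72
tool_pos: [0.435, 0.118, 0.0992]
eef_rot: [0.708, 0.706, 0.004, 0.003]
contact_force: [12.6, -2.2, -7.6]
opening: 0.229
```

The stop is felt at tool x ≈ 0.435. Pushing should start at about 0.449, with touch expected near 0.479. Now I feed forward.

Request:
play_rows(commands=[{"delta_rot": [0,0,0],"travel": [0,0.027,0],"gripper": -0.545},{"delta_rot": [0,0,0],"travel": [0,0.054,0],"gripper": -0.545},{"delta_rot": [0,0,0],"travel": [0,0.08,0],"gripper": -0.545}])

```text
clock: 8.1
tool_pos: [0.4399, 0.1176, 0.0987]
eef_rot: [0.708, 0.707, -0.001, -0.001]
contact_force: [-0.0, 0.4, -0.1]
opening: 0.225
```

Request:
play_rows(commands=[{"delta_rot": [0,0,0],"travel": [0,0.01,0],"gripper": -0.545},{"delta_rot": [0,0,0],"travel": [0,0.02,0],"gripper": -0.545}])

```text
clock: 8.35
tool_pos: [0.4437, 0.1177, 0.0988]
eef_rot: [0.708, 0.707, -0.001, -0.001]
contact_force: [-1.0, -0.2, -0.8]
opening: 0.226
```

Request:
play_rows(commands=[{"delta_rot": [0,0,0],"travel": [0,0.01,0],"gripper": -0.545},{"delta_rot": [0,0,0],"travel": [0,0.02,0],"gripper": -0.545}])

```text
clock: 8.6
tool_pos: [0.4474, 0.1177, 0.0989]
eef_rot: [0.708, 0.707, -0.0, -0.0]
contact_force: [-1.6, -0.5, -1.4]
opening: 0.228
```

Request:
play_rows(commands=[{"delta_rot": [0,0,0],"travel": [0,0.013,0],"gripper": -0.545},{"delta_rot": [0,0,0],"travel": [0,0.026,0],"gripper": -0.545},{"delta_rot": [0,0,0],"travel": [0,0.04,0],"gripper": -0.545},{"delta_rot": [0,0,0],"travel": [0,0.053,0],"gripper": -0.545},{"delta_rot": [0,0,0],"travel": [0,0.066,0],"gripper": -0.545},{"delta_rot": [0,0,0],"travel": [0,0.08,0],"gripper": -0.545}])

```text
clock: 9.35
tool_pos: [0.455, 0.1176, 0.0987]
eef_rot: [0.707, 0.707, -0.004, -0.003]
contact_force: [-7.8, 1.6, 6.3]
opening: 0.23
```

Request:
play_rows(commands=[{"delta_rot": [0,0,0],"travel": [0,0.013,0],"gripper": -0.545},{"delta_rot": [0,0,0],"travel": [0,0.026,0],"gripper": -0.545},{"delta_rot": [0,0,0],"travel": [0,0.04,0],"gripper": -0.545},{"delta_rot": [0,0,0],"travel": [0,0.053,0],"gripper": -0.545},{"delta_rot": [0,0,0],"travel": [0,0.066,0],"gripper": -0.545},{"delta_rot": [0,0,0],"travel": [0,0.08,0],"gripper": -0.545}])

```text
clock: 10.1
tool_pos: [0.467, 0.1176, 0.0987]
eef_rot: [0.707, 0.707, -0.004, -0.003]
contact_force: [-8.6, 1.1, 6.2]
opening: 0.233
```

Request:
play_rows(commands=[{"delta_rot": [0,0,0],"travel": [0,0.01,0],"gripper": -0.545},{"delta_rot": [0,0,0],"travel": [0,0.02,0],"gripper": -0.545}])

```text
clock: 10.35
tool_pos: [0.4701, 0.1176, 0.0987]
eef_rot: [0.707, 0.707, -0.003, -0.003]
contact_force: [-8.8, 1.2, 7.1]
opening: 0.227
```

```bash
cat > gap.py <<'E'
import sys
from h import *
s=viewer.snapshot("wrist"); save(s,sys.argv[1])
p=cloud(s)-np.array([.5705,.1185,0])
m=(abs(p[:,1])<.004)&(p[:,0]>-.03)&(p[:,0]<.1)&(p[:,2]>.03)
q=p[m]; b=np.arange(-.03,.09,.002)
for i in b:
    k=(q[:,0]>=i)&(q[:,0]<i+.002)
    if k.any(): print(f"{i*1000:.0f}:{q[k,2].max()*1000:.0f}",end=" ")
t=r.get_state(); print(t["clock"],t["tool_pos"].round(4),t["contact_force"].round(2))
E
python3 gap.py w4; python3 -c "
import cv2;a=cv2.imread('pics/w4.png')[140:300,360:560];cv2.imwrite('pics/w4c.png',cv2.resize(a,(750,600),interpolation=cv2.INTER_CUBIC))"
```

```text
-30:57 -28:57 -26:57 -24:176 -22:175 -20:56 -18:57 -16:57 -14:57 -12:57 -10:57 -8:57 -6:57 -4:57 -2:60 0:70 2:71 4:71 6:71 8:71 10:70 16:55 26:48 28:51 30:53 32:53 34:54 36:53 38:52 40:51 42:52 44:51 46:52 48:51 50:52 52:52 54:51 56:52 58:52 60:52 62:57 64:56 66:57 68:56 70:56 72:56 74:55 10.4 [0.4705 0.1176 0.0987] [-8.02  0.96  5.86]
```

View pics/w4c.png

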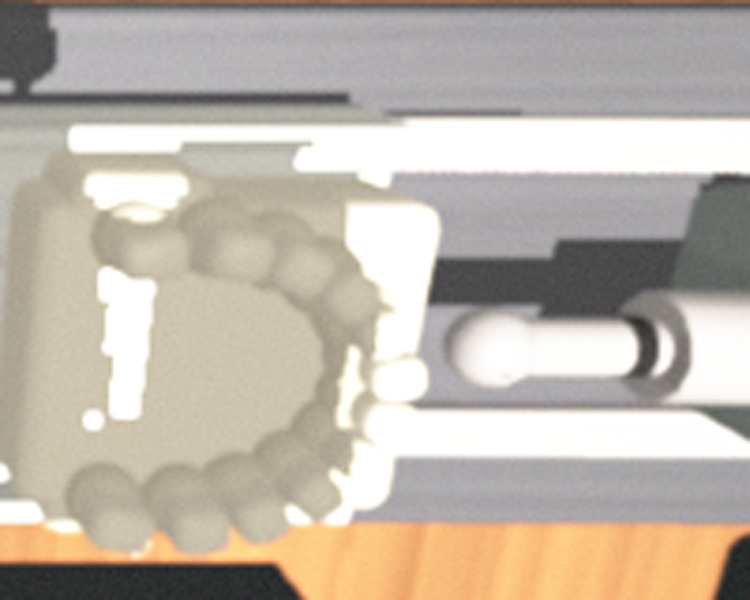

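The crop shows the cast's front at about column 437 and the plunger's tip at about column 447 (of 750), not touching yet. The depth data gives a gap of about 8 to 9 mm, so touch is again expected near tool x 0.479. I'll approach slowly and watch the force.

Request:
play_rows(commands=[{"delta_rot": [0,0,0],"travel": [0,0.01,0],"gripper": -0.545},{"delta_rot": [0,0,0],"travel": [0,0.02,0],"gripper": -0.545},{"delta_rot": [0,0,0],"travel": [0,0.03,0],"gripper": -0.545},{"delta_rot": [0,0,0],"travel": [0,0.04,0],"gripper": -0.545}])

```text
clock: 10.9
tool_pos: [0.476, 0.1176, 0.0986]
eef_rot: [0.707, 0.707, -0.004, -0.003]
contact_force: [-8.2, 2.0, 6.9]
opening: 0.226
```

Request:
play_rows(commands=[{"delta_rot": [0,0,0],"travel": [0,0.007,0],"gripper": -0.545},{"delta_rot": [0,0,0],"travel": [0,0.0133,0],"gripper": -0.545}])

```text
clock: 11.15
tool_pos: [0.4781, 0.1176, 0.0987]
eef_rot: [0.707, 0.707, -0.003, -0.003]
contact_force: [-8.2, 0.6, 5.5]
opening: 0.227
```

Request:
play_rows(commands=[{"delta_rot": [0,0,0],"travel": [0,0.007,0],"gripper": -0.545}])

```text
clock: 11.28
tool_pos: [0.4791, 0.1176, 0.0987]
eef_rot: [0.707, 0.707, -0.003, -0.003]
contact_force: [-8.2, 0.9, 7.1]
opening: 0.229
```

Request:
play_rows(commands=[{"delta_rot": [0,0,0],"travel": [0,0.007,0],"gripper": -0.545}])

```text
clock: 11.4
tool_pos: [0.4802, 0.1176, 0.0986]
eef_rot: [0.707, 0.707, -0.003, -0.003]
contact_force: [-9.1, 0.9, 6.5]
opening: 0.231
```

Request:
play_rows(commands=[{"delta_rot": [0,0,0],"travel": [0,0.007,0],"gripper": -0.545}])

```text
clock: 11.52
tool_pos: [0.4806, 0.1176, 0.0986]
eef_rot: [0.707, 0.707, -0.004, -0.003]
contact_force: [-8.7, 0.6, 7.8]
opening: 0.223
```

Request:
play_rows(commands=[{"delta_rot": [0,0,0],"travel": [0,0.007,0],"gripper": -0.545}])

```text
clock: 11.65
tool_pos: [0.4808, 0.1176, 0.0986]
eef_rot: [0.707, 0.707, -0.005, -0.004]
contact_force: [-12.1, 1.8, 9.4]
opening: 0.228
```

Request:
play_rows(commands=[{"delta_rot": [0,0,0],"travel": [0,0.007,0],"gripper": -0.545}])

```text
clock: 11.78
tool_pos: [0.4813, 0.1176, 0.0986]
eef_rot: [0.707, 0.707, -0.005, -0.004]
contact_force: [-12.4, 1.3, 9.6]
opening: 0.227
```

Request:
play_rows(commands=[{"delta_rot": [0,0,0],"travel": [0,0.007,0],"gripper": -0.545}])

```text
clock: 11.9
tool_pos: [0.4822, 0.1176, 0.0986]
eef_rot: [0.707, 0.707, -0.005, -0.004]
contact_force: [-12.5, 0.9, 9.5]
opening: 0.226
```

The force rises from -8.5 to -12.3 N at tool x ≈ 0.4805, so that is the touch. The target is about 0.4845.

Request:
play_rows(commands=[{"delta_rot": [0,0,0],"travel": [0,0.007,0],"gripper": -0.545},{"delta_rot": [0,0,0],"travel": [0,0.0133,0],"gripper": -0.545}])

```text
clock: 12.15
tool_pos: [0.4841, 0.1176, 0.0986]
eef_rot: [0.707, 0.707, -0.005, -0.004]
contact_force: [-12.9, 1.2, 10.1]
opening: 0.228
```

```bash
python3 gap.py w5; python3 -c "
import cv2;a=cv2.imread('pics/w5.png')[140:300,360:560];cv2.imwrite('pics/w5c.png',cv2.resize(a,(750,600),interpolation=cv2.INTER_CUBIC))"
```

```text
-30:57 -28:57 -26:57 -24:57 -22:57 -20:57 -18:57 -16:57 -14:57 -12:58 -10:176 -8:175 -6:57 -4:57 -2:57 0:57 2:57 4:57 6:57 8:57 10:57 12:61 14:68 16:71 18:72 20:72 22:71 24:69 28:56 30:55 32:53 34:54 36:53 38:54 40:53 42:52 44:52 46:52 48:51 50:52 52:52 54:51 56:52 58:52 60:52 62:56 64:57 66:57 68:56 70:57 72:56 74:57 76:56 78:56 80:57 82:57 84:57 86:56 12.2 [0.4844 0.1176 0.0986] [-11.38   0.06   8.99]
```

View pics/w5c.png

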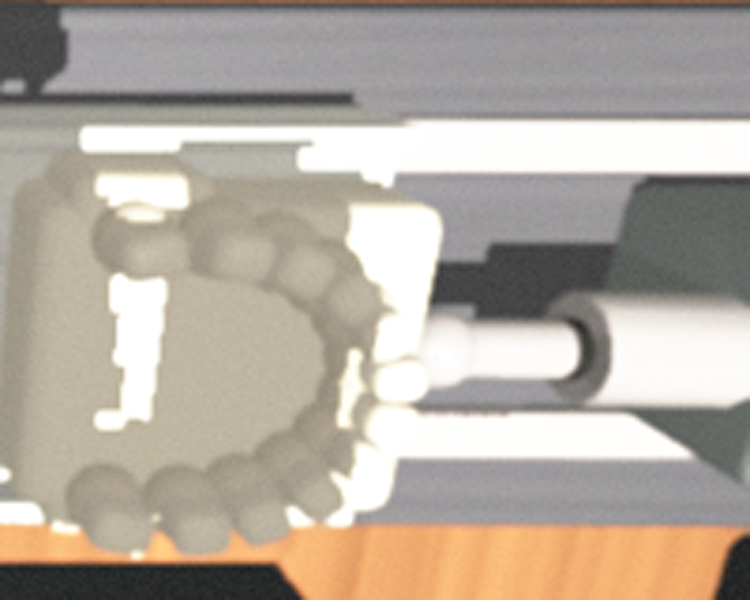

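In the crop the dark band stands right at the sleeve's mouth (columns 575 to 583), half swallowed. Tool x is 0.4844, which is about 3.9 mm past touch. Now I unload and back the pads off the handle.

Request:
play_rows(commands=[{"delta_rot": [0,0,0],"travel": [0,-0.015,0],"gripper": -0.545},{"delta_rot": [0,0,0],"travel": [0,-0.03,0],"gripper": -0.545},{"delta_rot": [0,0,0],"travel": [0,-0.045,0],"gripper": -0.545},{"delta_rot": [0,0,0],"travel": [0,-0.06,0],"gripper": -0.4},{"delta_rot": [0,0,0],"travel": [0,-0.065,0],"gripper": -0.2},{"delta_rot": [0,0,0],"travel": [0,-0.065,0],"gripper": 0},{"delta_rot": [0,0,0],"travel": [0,-0.065,0],"gripper": 0}])

```text
clock: 13.08
tool_pos: [0.4816, 0.1177, 0.099]
eef_rot: [0.708, 0.706, 0.0, 0.0]
contact_force: [0.5, -0.4, -0.2]
opening: 0.497
```

Request:
play_rows(commands=[{"delta_rot": [0,0,0],"travel": [0,0,-0.1],"gripper": 0},{"delta_rot": [0,0,0],"travel": [0,0,-0.35],"gripper": 0},{"delta_rot": [0,0,0],"travel": [0,0,-0.68],"gripper": 0},{"delta_rot": [0,0,0],"travel": [0,0,-0.68],"gripper": 0},{"delta_rot": [0,0,0],"travel": [0,0,-0.68],"gripper": 0}])

```text
clock: 13.7
tool_pos: [0.481, 0.1177, 0.2013]
eef_rot: [0.708, 0.707, 0.0, 0.0]
contact_force: [-0.4, -0.0, 0.2]
opening: 0.497
```

```bash
python3 gap.py w6; python3 look.py w7; python3 -c "
import cv2,numpy as np;a=cv2.imread('pics/w6.png')[120:260,220:560];cv2.imwrite('pics/w6c.png',cv2.resize(a,(800,329),interpolation=cv2.INTER_CUBIC))"
```

```text
-30:57 -28:57 -26:57 -24:57 -22:57 -20:57 -18:57 -16:57 -14:279 -12:278 -10:271 -8:57 -6:57 -4:57 -2:57 0:57 2:57 4:57 6:57 8:58 10:56 12:57 14:64 16:71 18:72 20:72 22:71 24:69 28:56 30:55 32:52 34:52 36:53 38:53 40:52 42:51 44:53 46:52 48:51 50:52 52:51 54:51 56:51 58:52 60:52 62:56 64:56 66:57 68:56 70:56 72:57 74:57 76:57 78:57 80:57 82:56 84:57 86:57 88:60 13.75 [0.4805 0.1176 0.2006] [-0.9   0.38  0.02]
z0.028-0.036 x<0 3943 [-0.1729 -0.0665 -0.0332]
z0.044-0.052 x<0 1681 [-0.1197 -0.0841 -0.0318]
z0.055-0.08 x<0 2102 [-0.0941 -0.0169 -0.0003]
z0.12-0.14 x<0 856 [-0.0969 -0.0901 -0.0833]
cast z.06-.076 1692 [-0.0251  0.0026  0.0232]
driver 0.91 [275. 184.] [-0.0976  0.003 ]
handle 0.97 [280. 189.] [-0.0925 -0.0014]
mouth 0.58 [440. 189.] [0.0588 0.0028]
rear_stop 0.76 [214. 184.] [-0.159  0.003]
14.05 [0.4808 0.1176 0.2003] [0.56 0.36 0.74] 0.4999271237854452
```

View pics/w6c.png

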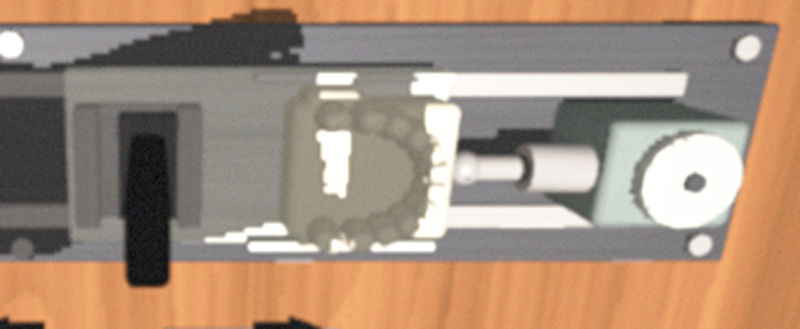

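The pads are clear of everything. The handle centre is at bed x ≈ -0.090 and the bracket at about -0.098, so the play is fully forward. The cast still presses the plunger and the band is at the mouth. I'm handing in.

```bash
python3 -c "
from h import *
print(r.finish_job(), r.get_state()['clock'])"
```

```text
the job is handed in; nothing more can be done
the job is handed in; nothing more can be done
```

The slide is set with the plunger pressed in about 4 mm and the drive's play taken up forward. I handed the job in at about 14 s of the 69 s; no verdict is reported.

**What I did:** I straddled the handle with the jaws about 20 mm apart and drew the slide back until I felt the rear stop at tool x 0.435. I then fed forward and felt the cast touch the plunger at 0.4805, where the push rose from about 8.5 N to 12.3 N. I fed on to 0.4844, about 3.9 mm past touch, backed the pads off the handle, opened them and lifted away.

**Last checks:**
- **Plunger:** in the close wrist picture, taken just before release, the dark band stood at the sleeve's mouth. The depth profile of cast and plunger was unchanged after release.
- **Play:** from the felt stop and the tool readings, the bracket is at bed x -98.5 mm and the handle at -90.5 mm. That is about 8 mm, the full play forward.
- **Camera disagreement:** the network put the handle and bracket only 5 mm apart. The depth points put the handle top at -90 mm and agree with the 8 mm, so I went with that.
- **Touch point:** the felt touch came about 1.5 mm later than the 0.479 that the felt rear stop and the camera gap gave. By that reckoning the press would be about 5.4 mm, still within the 2–6 mm limit.
- **Forces and bystanders:** I kept clear of the bystanders but did not re-measure their positions at the end. The tool force was near zero, within sensor noise.

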